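# Bring the knobbed tasting jar to the front and hold it

### The job

On the nut shop's counter stands a braked carousel of tasting jars: first release its brake by turning the black bar knob beside it clockwise until it clicks over into its free position, and leave it there. Then turn the carousel until the one jar with a knob on its lid stands at the front, in line with the steel tongue of the carousel's foot, and hold it still there for the customer: finish with the gripper still holding that jar's knob. Leave the other things on the counter where they are.

Things in the scene. Friction and masses are not known exactly. Their poses are not given: they have to be found in the camera images.
- brake_grip (a point): grip point of the brake knob, on its upright axis, 84 mm above the counter: a black upright bar 44 mm long, 14 mm wide, standing from 59 to 101 mm above the counter on a low disc; take it across its 14 mm from above. It sits on a grey box (70 x 56, 50 mm high) beside the turntable, 200 mm from the turntable's axis. x runs along the bar and turns with it; z is up
- brake_knob (a joint): brake knob angle, rad, growing CLOCKWISE seen from above: 0 = brake on (as at the start), stop at 1.25. A spring detent resists with up to about 0.2 N m between 0.3 and 0.75; past about 0.85 it pushes the knob on: it clicks into its free position at 1.2 to 1.25 and stays there by itself, the brake shoe clear of the turntable. Let go short of 0.65 it springs back to about 0.3, brake still on
- turntable (a joint): turntable angle, rad, growing ANTICLOCKWISE seen from above, endless; at 0 (or any whole turn, 6.283) the knobbed jar is exactly at the front. Brake on: locked by a rubber shoe. Brake off: turns almost freely (under 0.1 N m) and coasts if pushed and let go
- carousel_base: fixed steel foot of the jar carousel; origin on the turntable's upright axis at counter height. Its -x axis points to the front, where a steel tongue 30 mm wide with a pointed tip lies on the counter and sticks out 55 mm past the turntable's rim. The brake box stands at 110 degrees anticlockwise (seen from above) from its +x axis
- hub (a point): top of the hub post on the turntable's axis, 86 mm up. The wooden disc has 145 mm radius, top 36 mm above the counter, and carries five clear jars with metal lids (66 mm across), clamped 72 degrees apart with their axes 100 mm from the turntable's axis; two are tall (lid tops 133 mm above the counter), three short (110 mm)
- jar_knob: upright round metal knob, 28 mm across and 42 mm tall, on the lid of one of the two tall jars, the only jar that has a knob: this is the wanted jar. Origin at the knob's foot, 133 mm above the counter. The knob swivels freely on its own upright axis; jar and lid are clamped to the turntable and nothing lifts off
- jar_grip (a point): grip point of that jar's knob: on its axis, 26 mm above its foot, 159 mm above the counter (knob top at 175 mm)
- front (a point): fixed point over the front tongue, 100 mm from the turntable's axis and 159 mm above the counter: where jar_grip comes to lie when the knobbed jar is at the front
- scoop: bystander: loose metal seed scoop with a wooden handle, about 165 mm long and 50 mm wide, lying flat; origin under its middle
- cup: bystander: loose paper tasting cup, 60 mm across and 60 mm tall; origin under its centre
- mug: bystander: loose white ceramic mug, 80 mm across, 90 mm tall; origin under its centre
- spare_jar: bystander: loose clear jar with a flat metal lid standing on the counter, 66 mm across, 90 mm tall; origin under its centre
- nutcracker: bystander: loose steel V-shaped nutcracker, 160 mm long, 17 mm tall, lying flat; origin under its middle
- bowl: bystander: loose white ceramic bowl, 100 mm across, 40 mm tall; origin under its centre
- tag_stand: bystander: loose card on a small wooden foot, 70 mm wide, 62 mm tall; origin under its centre

How it is judged:
By the outcome, as a careful person would: the job done as asked, in the order asked, and still so for the second after the job is handed in, while the arm keeps its last pose, push and grip.
It also fails if it takes over 51 s, if anything falls off the work surface, if the arm or the gripper's body presses on something with over 40 N, if the wrist force passes 120 N, or if a joint passes its speed limit or range.

### The arm

A 7-joint arm with a two-finger parallel gripper is mounted at the origin on the work surface. World frame = base frame: x ahead of the robot, y to its left, z up, the work surface at z = 0. Lengths are in mm, angles in degrees, forces in N, time in s.
With the tool pointing down it reaches from about 400 to 925 mm from the base axis. Payload 4.1 kg.
Tool frame: the origin (TCP) lies on the centre line of the jaws, within the pads' length; the fingertips stand 22 mm ahead of it and the grasp point (between the pads) lies 3 mm ahead of it; z points along the fingers, y is the line along which they close (so a half turn about z gives the same grasp; the last joint's range is limited). The gripper opens to 85 mm and grips with 20 to 120 N. Pads are 22 mm wide; open, the fingers measure 114 mm over their backs; the gripper's body (76 mm by 85 mm) begins 54 mm behind the grasp point. The pads swing forward as they close: fully open they stand 13 mm farther back than shut.
Start: joints at [70.417, 22.827, 2.584, 88.041, -1.071, 69.15, -2.905], TCP at [156.309, -630.958, 253.347] pointing down, gripper open.
Joint ranges: [-161.44, 161.44], [-28.35, 127.94], [-78.24, 83.42], [0, 140.83], [-78.03, 258.03], [13.02, 114.36], [-168.23, 168.23]. Speed limits (degrees/s): [147.25, 147.25, 180, 180, 180, 180, 180].

### API

Orientations are given as a 3x3 rotation matrix whose columns are the frame's x, y, z axes.
In Python, from workcell import ctrl, snapshot, calibration gives the robot as it stands. The module is installed in compiled form; this text tells all that it offers.
- The arm moves only by the tool apply_moves, never from a script. Its argument "plan" is a list of rows, each a list of 3 entries, a list of its own where there are three numbers: the shift along the tool's x, y, z in cm, then the turn, a rotation vector about the tool's x, y, z in degrees, then the opening, from -1 (shut) to 1 (fully open). A call has 1 to 8 rows; each row is the pose to reach, as a shift and turn from the pose commanded when the call began, along the tool's axes at that moment; what a row does not reach only later rows make up. A row lasts 1/8 s, in which the tool goes at most 62.5 mm and 10.7 degrees, less where a joint would pass 70% of its speed; a pose out of reach is approached as far as the arm can. A call with a gripper value outside its range is refused whole. The fingers move at their own pace and stop on an object; "force" is the grip in N (left out, the last holds). Time passes only in rows, so rows that repeat a pose let the fingers close. It gives the time, the measured TCP pose, the force, the opening and the grip force at its end, in the units of the state.
- ctrl.sense(): the state, without advancing time (a new reading comes with each control period).
- snapshot(name): name is "scene" or "top" or "wrist"; returns the picture (420x560x3 uint8, red, green, blue); there is no depth.
- calibration(name): a dict with "fx", "fy", "cx", "cy" (pixels), "k1" (the pictures are not rectified: a ray, as slopes to the right and down, at radius r is drawn at 1 + k1 r^2 times it, then the intrinsics apply), "rvec" (rotation vector, rad) and "tvec" (3), from world to camera coordinates, as OpenCV has them; the wrist camera has in their place "tool_from_camera" (4x4, takes a point from camera to tool coordinates, whose origin is the TCP and whose axes are the flange's). Camera axes: x right, y down, z forward; pixel columns grow to the right and rows downward; lengths in mm; the calibration is good to about 2 mm. A picture is of the moment at which its call begins: read the wrist's pose just before it. calibration takes no time and is no camera call.
- ctrl.hand_in(): hands the job in; it is judged then, once.
The state is a dict: "t": time; "joint_positions": joint angles; "joint_velocities": joint speeds; "joint_torque": joint torques, N m; "tool_pos": TCP position; "ee_rot": TCP orientation; "force": force on the tool from outside, world axes, zero at the start; "moment": the same for the moment, N m; "grip_width": opening from 0.0 (shut) to 1.0 (fully open); "finger_force": force on a finger pad.
Only numpy, scipy, OpenCV 4.12 (cv2) and the standard library are available. Lean on these libraries where they do the work, as an engineer would, in place of code of your own. Each camera call takes 0.05 s, during which the arm holds its last target. There are 200 camera calls.

## Working session

There is one attempt and no reset: what is moved stays moved. The work goes in short steps, Python scripts to look and compute and a tool call to move; the robot and the scene stay as the last step left them, time stands still between calls to the robot, and variables do not carry over. Pictures are saved under pics/ and viewed, at most 12 in all, crops included, and the job is handed in when it is done.

Besides the shell and the picture viewer there is one more tool, called as a command line: name --argument value ..., lists and objects as JSON in quotes. apply_moves: Moves the arm, as the interface text tells. Its arguments: {"type":"object","properties":{"plan":{"type":"array","items":{"type":"array"}},"force":{"type":"number"}},"required":["plan"]}

```bash
mkdir -p pics; python3 - <<'E'
from workcell import ctrl,snapshot,calibration
import cv2,numpy as np
s=ctrl.sense();print(s)
for n in("scene","top"):
    cv2.imwrite(f"pics/{n}0.png",snapshot(n)[:,:,::-1]);print(n,calibration(n))
print(calibration("wrist"))
E
```

```text
{'t': 0.0, 'joint_positions': array([70.41611095, 22.87393614,  2.57868971, 88.11373803, -1.07119654,
       69.14826315, -2.90621934]), 'joint_velocities': array([-0.03975763, -0.08130617, -0.00342215, -0.10249354,  0.07835432,
       -0.00637582,  0.0155716 ]), 'joint_torque': array([-1.45819276e-04, -4.75132012e+01,  1.36491280e+00, -2.54218465e+01,
        1.17003170e-02,  9.48395580e-03,  1.48309717e-06]), 'tool_pos': array([ 156.17596115, -630.36239076,  252.24349574]), 'ee_rot': array([[ 9.70639947e-01,  2.40536359e-01, -5.94456118e-04],
       [ 2.40537058e-01, -9.70638176e-01,  1.85873481e-03],
       [-1.29908498e-04, -1.94715099e-03, -9.99998096e-01]]), 'force': array([-0.69561825,  0.24025168, -0.10430631]), 'moment': array([-0.0047364 ,  0.03853911, -0.01406145]), 'finger_force': 0.0, 'grip_width': 0.9987417411501955}
scene {'fx': 411.9472065381168, 'fy': 411.9472065381168, 'cx': 280.9139648490782, 'cy': 209.36418868960965, 'k1': -0.002237377090660539, 'rvec': array([ 2.31294194,  0.78373399, -0.31129259]), 'tvec': array([-396.71812041, -127.33661258, 1445.55435073])}
top {'fx': 508.84409267625074, 'fy': 508.84409267625074, 'cx': 280.1885762255742, 'cy': 207.1775123239152, 'k1': -0.1088455234819742, 'rvec': array([ 2.20524902, -2.17128262,  0.05536805]), 'tvec': array([  30.85526527,  477.39666263, 1902.8818733 ])}
{'fx': 293.0326343986008, 'fy': 293.0326343986008, 'cx': 276.001184758034, 'cy': 206.8048393744635, 'k1': -0.0006423883547900052, 'tool_from_camera': array([[-4.07035912e-04, -9.49045460e-01, -3.15138935e-01,
         8.08827943e+01],
       [ 9.99999856e-01, -2.75848372e-04, -4.60886271e-04,
        -8.10843583e-01],
       [ 3.50471461e-04, -3.15139078e-01,  9.49045436e-01,
        -1.19851341e+02],
       [ 0.00000000e+00,  0.00000000e+00,  0.00000000e+00,
         1.00000000e+00]])}
```

View pics/top0.png

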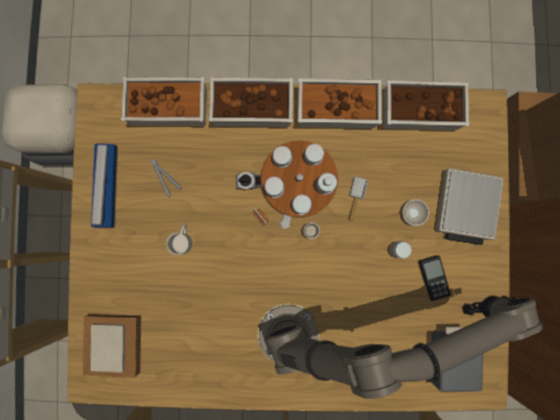

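View pics/scene0.png

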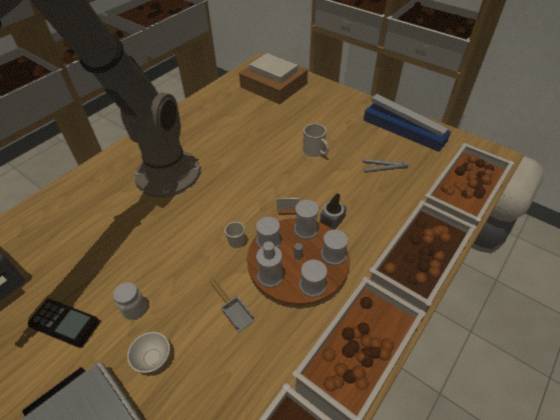

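The top view shows the carousel centre at about (299,178), the brake box at (246,180), the knobbed jar at (327,183), and the tongue tip at about (286,224). The arm base is at the bottom, around (285,335).

```bash
cat > h.py <<'E'
import cv2,numpy as np
from workcell import ctrl,snapshot,calibration
def cam(n,s=None):
    c=calibration(n);K=np.array([[c['fx'],0,c['cx']],[0,c['fy'],c['cy']],[0,0,1]]);d=np.array([c['k1'],0,0,0,0.])
    if n=="wrist":
        T=np.eye(4);T[:3,:3]=s['ee_rot'];T[:3,3]=s['tool_pos'];T=T@c['tool_from_camera']
        return K,d,T[:3,:3],T[:3,3]
    R=cv2.Rodrigues(c['rvec'])[0];return K,d,R.T,-R.T@c['tvec']
def cast(C,uv,z):
    K,d,R,o=C;p=cv2.undistortPoints(np.array(uv,float).reshape(-1,1,2),K,d)[:,0]
    r=np.c_[p,np.ones(len(p))]@R.T;return o+r*((z-o[2])/r[:,2])[:,None]
def proj(C,X):
    K,d,R,o=C;return cv2.projectPoints(np.array(X,float).reshape(-1,1,3),cv2.Rodrigues(R.T)[0],-R.T@o,K,d)[0][:,0]
E
python3 - <<'E'
from h import *
C=cam("top");im=cv2.imread("pics/top0.png")
for n,uv,z in[("hub",(299.5,177.5),86),("knob",(327,183),175),("brake",(244,180),101),("tongue",(285,226),2),("base",(285,335),0)]:print(n,cast(C,uv,z).round(1))
hsv=cv2.cvtColor(im,cv2.COLOR_BGR2HSV)
cv2.imwrite("pics/topc.png",cv2.resize(im[120:260,200:380],None,fx=4,fy=4,interpolation=cv2.INTER_CUBIC))
# base disc: orange, darker rim
m=cv2.inRange(hsv,(3,150,60),(12,255,255));m[:130]=0;m[230:]=0;m[:,:255]=0;m[:,345:]=0
pts=cv2.findNonZero(m);print(len(pts),cv2.minEnclosingCircle(pts))
E
```

```text
hub [[581.9 -30.9  86. ]]
knob [[ 553.8 -123.7  175. ]]
brake [[568.1 169.8 101. ]]
tongue [[406.5  19.    2. ]]
base [[-4.1 12.7  0. ]]
409 ((291.0, 184.5), 47.03466033935547)
```

View pics/topc.png

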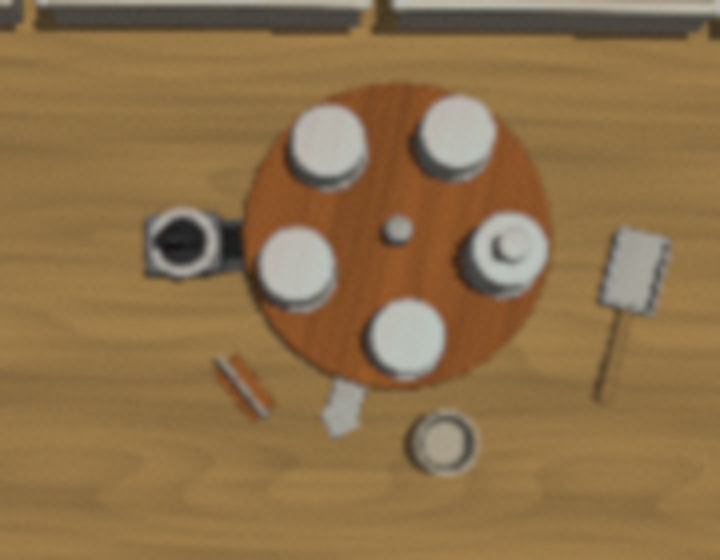

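apply_moves --plan '[[[59.2, -67.6, 0], [0, 0, -76], 1], [[59.2, -67.6, 0], [0, 0, -76], 1], [[59.2, -67.6, 0], [0, 0, -76], 1], [[59.2, -67.6, 0], [0, 0, -76], 1], [[59.2, -67.6, 0], [0, 0, -76], 1], [[59.2, -67.6, 0], [0, 0, -76], 1], [[59.2, -67.6, 0], [0, 0, -76], 1], [[59.2, -67.6, 0], [0, 0, -76], 1]]'

```text
t: 1.1
tool_pos: [386.0, -184.7, 253.2]
ee_rot: [[0.0, 1.0, 0.0], [1.0, -0.0, -0.001], [-0.001, 0.0, -1.0]]
force: [1.0, -0.4, 0.8]
grip_width: 0.999
finger_force: 0.0
```

apply_moves --plan '[[[35.2, 18, 0], [0, 0, 0], 0.2], [[35.2, 18, 0], [0, 0, 0], 0.2], [[35.2, 18, 0], [0, 0, 0], 0.2], [[35.2, 18, 0], [0, 0, 0], 0.2], [[35.2, 18, 0], [0, 0, 0], 0.2], [[35.2, 18, 0], [0, 0, 0], 0.2], [[35.2, 18, 0], [0, 0, 0], 0.2], [[35.2, 18, 0], [0, 0, 0], 0.2]]'

```text
t: 2.1
tool_pos: [565.7, 166.2, 252.6]
ee_rot: [[-0.001, 1.0, -0.002], [1.0, 0.001, 0.0], [0.0, -0.002, -1.0]]
force: [-0.3, -0.8, -1.2]
grip_width: 0.599
finger_force: 0.0
```

```bash
python3 - <<'E'
from h import *
s=ctrl.sense();im=snapshot("wrist")[:,:,::-1];cv2.imwrite("pics/w1.png",im)
np.savez("w1.npz",ee_rot=s['ee_rot'],tool_pos=s['tool_pos'])
C=cam("wrist",s);print(s['tool_pos'],s['joint_positions'],proj(C,[[568,168,101],[582,-31,86],[568,168,59]]))
E
```

```text
[565.74198703 166.22496482 252.60339505] [ 12.81229677  20.97949525 -42.74520204  95.67342116  14.99519766
  69.34178472 -33.33731877] [[278.96415897 196.95048611]
 [289.65537849 349.14097955]
 [278.67402274 186.17670753]]
```

View pics/w1.png

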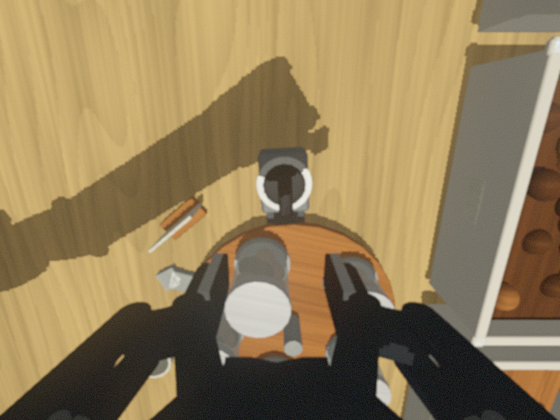

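The wrist view shows the brake's white ring centred near (284,184), with the dark bar over it towards the turntable. The jars are below, between the fingers. I need a contrast-stretched crop to see the bar.

```bash
python3 - <<'E'
from h import *
im=cv2.imread("pics/w1.png");c=im[140:230,240:330].astype(float)
c=np.clip(255*(c/255)**0.5,0,255).astype(np.uint8)
cv2.imwrite("pics/w1c.png",cv2.resize(c,None,fx=6,fy=6,interpolation=cv2.INTER_CUBIC))
E
```

```text
(no output)
```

View pics/w1c.png

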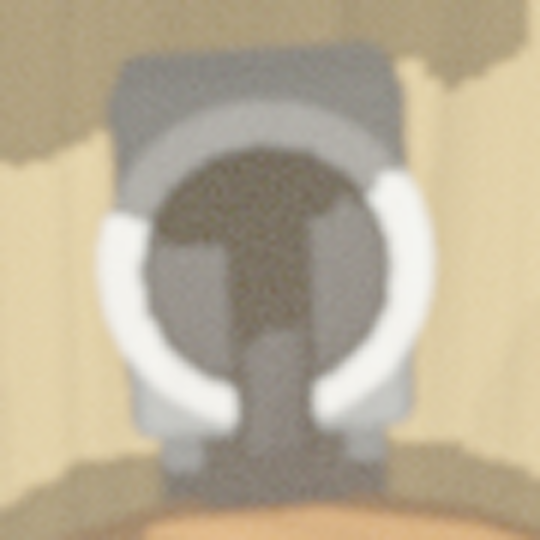

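The bar's centreline runs from about crop (269,260) to (278,415), and the ring is centred at about crop (266,270). Next I convert these to world positions.

```bash
python3 - <<'E'
from h import *
s=np.load("w1.npz");C=cam("wrist",s)
f=lambda x,y:(240+x/6-.42,140+y/6-.42)
for n,p,z in[("ring",f(266,269),51),("disc",f(269,268),59),("b1",f(269,260),101),("b2",f(278,415),101),("bend",f(278,440),101)]:print(n,cast(C,[p],z).round(1))
for a in(0,3,6,-3):
  t=np.radians(90+a);print(a,(6*(proj(C,[[567,168,101]+k*22*np.array([np.cos(t),np.sin(t),0]) for k in(-1,1)])-[239.6,139.6])).round(0).tolist())
E
```

```text
ring [[574. 168.  51.]]
disc [[574.3 170.2  59. ]]
b1 [[573.1 181.9 101. ]]
b2 [[574.8 156.  101. ]]
bend [[574.9 151.7 101. ]]
0 [[230.0, 472.0], [230.0, 210.0]]
3 [[237.0, 472.0], [223.0, 210.0]]
6 [[244.0, 472.0], [216.0, 210.0]]
-3 [[223.0, 472.0], [238.0, 210.0]]
```

apply_moves --plan '[[[0.2, 0.8, 0], [0, 0, -4], 0], [[0.2, 0.8, 4], [0, 0, -4], 0], [[0.2, 0.8, 8], [0, 0, -4], 0], [[0.2, 0.8, 11], [0, 0, -4], 0], [[0.2, 0.8, 13.5], [0, 0, -4], 0], [[0.2, 0.8, 15.5], [0, 0, -4], 0], [[0.2, 0.8, 16.5], [0, 0, -4], 0], [[0.2, 0.8, 16.5], [0, 0, -4], 0]]' --force 60

```text
t: 3.15
tool_pos: [573.9, 166.4, 88.0]
ee_rot: [[-0.068, 0.998, -0.001], [0.998, 0.068, -0.001], [-0.001, -0.001, -1.0]]
force: [0.7, -0.4, 0.7]
grip_width: 0.502
finger_force: 0.0
```

apply_moves --plan '[[[0, 0, 0], [0, 0, 0], -1], [[0, 0, 0], [0, 0, 0], -1], [[0, 0, 0], [0, 0, 0], -1], [[0, 0, 0], [0, 0, 0], -1], [[0, 0, 0], [0, 0, 0], -1], [[0, 0, 0], [0, 0, 0], -1]]' --force 60

```text
t: 3.9
tool_pos: [574.4, 167.4, 89.4]
ee_rot: [[-0.068, 0.998, 0.001], [0.998, 0.068, -0.0], [-0.0, 0.001, -1.0]]
force: [-2.6, -1.5, 5.6]
grip_width: 0.158
finger_force: 59.7
```

apply_moves --plan '[[[0, 0, 0], [0, 0, 8], -1], [[0, 0, 0], [0, 0, 17], -1], [[0, 0, 0], [0, 0, 26], -1], [[0, 0, 0], [0, 0, 34], -1], [[0, 0, 0], [0, 0, 43], -1], [[0, 0, 0], [0, 0, 52], -1], [[0, 0, 0], [0, 0, 61], -1], [[0, 0, 0], [0, 0, 70], -1]]'

```text
t: 4.9
tool_pos: [574.1, 167.5, 89.4]
ee_rot: [[0.916, 0.402, 0.0], [0.402, -0.916, -0.0], [0.0, 0.0, -1.0]]
force: [-2.6, -0.5, 5.9]
grip_width: 0.157
finger_force: 59.6
```

apply_moves --plan '[[[0, 0, 0], [0, 0, 1], -1], [[0, 0, 0], [0, 0, 1.5], -1], [[0, 0, 0], [0, 0, 1.5], -1]]'

```text
t: 5.28
tool_pos: [574.1, 167.5, 89.4]
ee_rot: [[0.924, 0.382, 0.0], [0.382, -0.924, -0.0], [0.0, 0.0, -1.0]]
force: [-2.1, -0.2, 6.6]
grip_width: 0.155
finger_force: 59.7
```

```bash
python3 -c "
from h import *
s=ctrl.sense();print(s['moment'],s['force'],s['tool_pos'],s['ee_rot'][:,0],np.degrees(np.arctan2(s['ee_rot'][1,0],s['ee_rot'][0,0])),s['joint_positions'])"
```

```text
[-0.17752496  0.57398853 -0.04488036] [-2.0764737  -0.232251    6.62258036] [574.11967674 167.46897073  89.41803895] [9.24182229e-01 3.81951683e-01 3.46948697e-04] 22.454628316432817 [ -3.04079673  28.6033674  -22.49834639 103.78491282  13.8106851
  50.28479762 -99.49203063]
```

apply_moves --plan '[[[0, 0, 0], [0, 0, 0], 0], [[0, 0, 0], [0, 0, 0], 0], [[0, 0, 0], [0, 0, 0], 0], [[0, 0, -4], [0, 0, 0], 0], [[0, 0, -9], [0, 0, 0], 0], [[0, 0, -14], [0, 0, 0], 0], [[0, 0, -18], [0, 0, 0], 0], [[0, 0, -18], [0, 0, 0], 0]]'

```text
t: 6.28
tool_pos: [576.1, 168.1, 272.3]
ee_rot: [[0.924, 0.381, 0.008], [0.381, -0.924, 0.002], [0.008, 0.001, -1.0]]
force: [0.7, 0.8, -1.2]
grip_width: 0.498
finger_force: 0.0
```

```bash
python3 - <<'E'
from h import *
s=ctrl.sense();im=snapshot("wrist")[:,:,::-1];cv2.imwrite("pics/w2.png",im)
np.savez("w2.npz",ee_rot=s['ee_rot'],tool_pos=s['tool_pos'])
c=np.clip(255*(im/255.)**0.5,0,255).astype(np.uint8)[120:260,200:360]
cv2.imwrite("pics/w2c.png",cv2.resize(c,None,fx=4,fy=4,interpolation=cv2.INTER_CUBIC));print(s['tool_pos'])
E
```

```text
[576.1442938  168.07455353 272.29654305]
```

View pics/w2c.png

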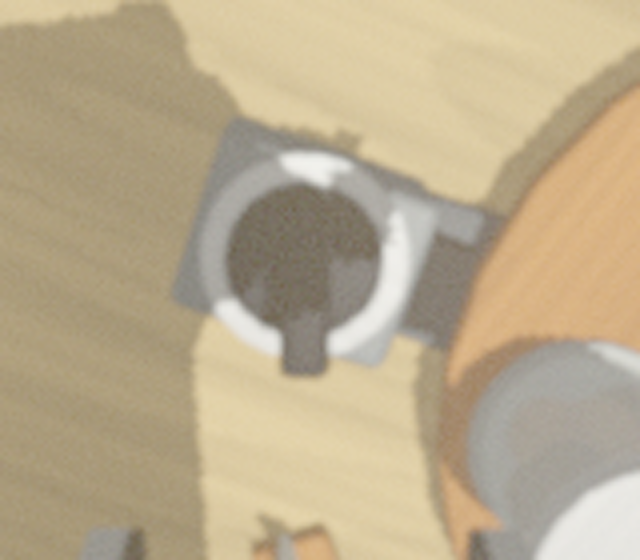

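The bar is now turned about 72° from the box and runs vertically in the image (bar end at crop (303,370)), so the brake is in its free position. Next is the jar knob.

apply_moves --plan '[[[-12.5, 26.7, 0], [0, 0, 0], 0.2], [[-12.5, 26.7, 0], [0, 0, 0], 0.2], [[-12.5, 26.7, 0], [0, 0, 0], 0.2], [[-12.5, 26.7, 0], [0, 0, 0], 0.2], [[-12.5, 26.7, 0], [0, 0, 0], 0.2], [[-12.5, 26.7, 0], [0, 0, 0], 0.2], [[-12.5, 26.7, 0], [0, 0, 0], 0.2], [[-12.5, 26.7, 0], [0, 0, 0], 0.2]]'

```text
t: 7.32
tool_pos: [560.4, -125.3, 267.7]
ee_rot: [[0.923, 0.384, -0.001], [0.384, -0.923, 0.001], [-0.001, -0.001, -1.0]]
force: [0.6, -0.2, 0.4]
grip_width: 0.601
finger_force: 0.0
```

```bash
python3 - <<'E'
from h import *
s=ctrl.sense();im=snapshot("wrist")[:,:,::-1];cv2.imwrite("pics/w3.png",im)
np.savez("w3.npz",ee_rot=s['ee_rot'],tool_pos=s['tool_pos'])
print(s['tool_pos'],proj(cam("wrist",s),[[562,-127,175],[585,-31,86],[398,21,2]]))
E
```

```text
[ 560.38093246 -125.30436678  267.66269429] [[280.16106807 218.51704846]
 [199.59044618 132.66509614]
 [139.59766802 237.51595345]]
```

View pics/w3.png

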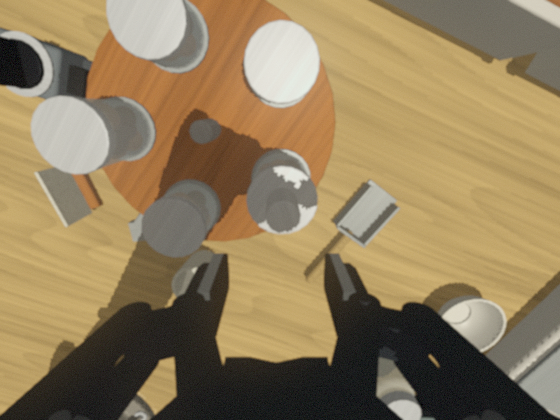

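The wrist view shows the knob top at about (284,212), its lid centred near (282,200), and the hub top at about (205,130).

```bash
python3 - <<'E'
from h import *
s=np.load("w3.npz");C=cam("wrist",s)
k=cast(C,[(284,213)],175)[0];l=cast(C,[(282.5,200)],133)[0];h=cast(C,[(205,130)],86)[0]
print(k,l,h,[(np.hypot(*(p-h)[:2]),np.degrees(np.arctan2(*(p-h)[1::-1]))) for p in(k,l)])
b=np.array([574.2,167.6]);print(np.hypot(*(b-h[:2])),np.degrees(np.arctan2(*(b-h[:2])[::-1])))
im=cv2.imread("pics/w3.png")
c=np.clip(255*(im/255.)**0.6,0,255).astype(np.uint8)[100:260,120:340]
cv2.imwrite("pics/w3c.png",cv2.resize(c,None,fx=3.5,fy=3.5,interpolation=cv2.INTER_CUBIC))
E
```

```text
[ 567.31478691 -127.96766046  175.        ] [ 564.94498511 -128.60557147  133.        ] [589.54157097 -35.19011619  86.        ] [(np.float64(95.40284403365754), np.float64(-103.47247522483295)), (np.float64(96.59937536459104), np.float64(-104.75134732763577))]
203.36960201618945 94.32632556393557
```

View pics/w3c.png

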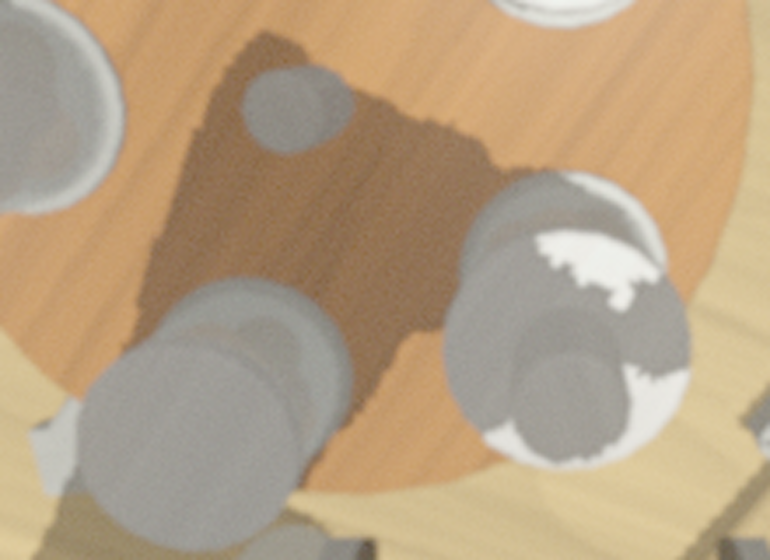

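Refined pixels: hub top (201.4,131.4), knob top (282.9,215.7), lid (282,199.7). The tongue is half hidden by a jar.

```bash
python3 - <<'E'
from h import *
s=np.load("w3.npz");C=cam("wrist",s)
k=cast(C,[(282.9,215.7)],175)[0];l=cast(C,[(282,199.7)],133)[0];h=cast(C,[(201.4,131.4)],86)[0]
print(k,l,h,[(np.hypot(*(p-h)[:2]),np.degrees(np.arctan2(*(p-h)[1::-1]))) for p in(k,l)])
b=np.array([574.2,167.6]);print(np.hypot(*(b-h[:2])),np.degrees(np.arctan2(*(b-h[:2])[::-1])))
R=s['ee_rot'];d=np.array([*k[:2],0])-[*s['tool_pos'][:2],0];print(R.T@d)
E
```

```text
[ 564.95326917 -128.05053208  175.        ] [ 565.03277295 -128.07535894  133.        ] [586.86801268 -32.29198255  86.        ] [(np.float64(98.23418850508885), np.float64(-102.89039624597444)), (np.float64(98.2406885560209), np.float64(-102.84196652831784))]
200.2929934665688 93.6262299184674
[ 3.16612009  4.29223977 -0.00693812]
```

apply_moves --plan '[[[0.3, 0.4, 0], [0, 0, 0], 0.2], [[0.3, 0.4, 3], [0, 0, 0], 0.2], [[0.3, 0.4, 6], [0, 0, 0], 0.2], [[0.3, 0.4, 8.5], [0, 0, 0], 0.2], [[0.3, 0.4, 10], [0, 0, 0], 0.2], [[0.3, 0.4, 10.5], [0, 0, 0], 0.2], [[0.3, 0.4, 10.5], [0, 0, 0], 0.2]]'

```text
t: 8.25
tool_pos: [565.1, -129.9, 163.7]
ee_rot: [[0.924, 0.381, 0.001], [0.381, -0.924, -0.0], [0.001, 0.0, -1.0]]
force: [0.1, -0.3, -0.4]
grip_width: 0.597
finger_force: 0.0
```

apply_moves --plan '[[[0, 0, 0], [0, 0, 0], -1], [[0, 0, 0], [0, 0, 0], -1], [[0, 0, 0], [0, 0, 0], -1], [[0, 0, 0], [0, 0, 0], -1], [[0, 0, 0], [0, 0, 0], -1], [[0, 0, 0], [0, 0, 0], -1]]' --force 40

```text
t: 9.0
tool_pos: [565.8, -129.4, 164.6]
ee_rot: [[0.924, 0.382, 0.003], [0.382, -0.924, 0.0], [0.003, 0.001, -1.0]]
force: [0.8, 2.2, 6.1]
grip_width: 0.315
finger_force: 40.8
```

```bash
python3 - <<'E'
from h import *
s=ctrl.sense();p=s['tool_pos'];print(p,s['grip_width'],s['joint_positions'])
R=s['ee_rot'];k=p[:2]
h=np.array([586.9,-32.]);v=k-h;r=np.hypot(*v);print(r,np.degrees(np.arctan2(v[1],v[0])))
h=k-v/r*100;a0=np.arctan2(v[1],v[0]);a1=np.radians(163.6-360);print("hub",h)
for i,a in enumerate(np.linspace(a0,a1,17)[1:]):
    q=h+100*np.array([np.cos(a),np.sin(a)]);d=R.T@np.array([*(q-k),0]);print(i,q.round(1),(d/10).round(2))
E
```

```text
[ 565.84895115 -129.37878092  164.56520023] 0.3150222472895406 [ 21.53488664  20.98450921 -16.06222739 103.1595854    6.77494379
  56.63423445 -64.79622694]
99.62817689729452 -102.19831995894407
hub [586.97856479 -31.63657189]
0 [ 555.9 -126.7] [-0.81 -0.63 -0.  ]
1 [ 546.3 -123. ] [-1.56 -1.33 -0.01]
2 [ 537.2 -118.4] [-2.23 -2.11 -0.01]
3 [ 528.6 -112.8] [-2.81 -2.96 -0.01]
4 [ 520.5 -106.4] [-3.31 -3.86 -0.01]
5 [513.2 -99.2] [-3.71 -4.8  -0.01]
6 [506.7 -91.2] [-4.01 -5.78 -0.02]
7 [501.  -82.7] [-4.21 -6.79 -0.02]
8 [496.2 -73.6] [-4.31 -7.81 -0.02]
9 [492.4 -64.1] [-4.3  -8.84 -0.02]
10 [489.6 -54.2] [-4.18 -9.86 -0.02]
11 [487.8 -44.1] [ -3.96 -10.86  -0.02]
12 [487.  -33.8] [ -3.64 -11.84  -0.02]
13 [487.3 -23.6] [ -3.22 -12.78  -0.02]
14 [488.7 -13.4] [ -2.71 -13.67  -0.02]
15 [491.   -3.4] [ -2.11 -14.5   -0.02]
```

apply_moves --plan '[[[-0.4, -0.3, 0], [0, 0, 0], -1], [[-0.8, -0.6, 0], [0, 0, 0], -1], [[-1.6, -1.3, 0], [0, 0, 0], -1], [[-2.2, -2.1, 0], [0, 0, 0], -1], [[-2.8, -3.0, 0], [0, 0, 0], -1], [[-3.3, -3.9, 0], [0, 0, 0], -1], [[-3.7, -4.8, 0], [0, 0, 0], -1], [[-4.0, -5.8, 0], [0, 0, 0], -1]]'

```text
t: 10.0
tool_pos: [507.0, -91.3, 164.5]
ee_rot: [[0.924, 0.381, 0.005], [0.381, -0.924, -0.0], [0.004, 0.002, -1.0]]
force: [3.4, 1.6, 5.6]
grip_width: 0.313
finger_force: 40.9
```

```bash
python3 - <<'E'
from h import *
s=ctrl.sense();p=s['tool_pos'];print(p,s['grip_width'],s['force'],s['moment'],s['joint_positions'])
v=p[:2]-[586.98,-31.64];print(np.hypot(*v),np.degrees(np.arctan2(v[1],v[0])))
E
```

```text
[506.96307296 -91.27044957 164.54134005] 0.3130126023534137 [3.4324247  1.60998594 5.64882806] [ 0.45319404 -0.6545885  -0.0428809 ] [ 20.49098545  14.78355855 -17.46802708 111.83531333   5.4453853
  53.89745367 -67.2133009 ]
99.79227990058908 -143.30567585810886
```

apply_moves --plan '[[[-0.2, -1.0, 0], [0, 0, 0], -1], [[-0.3, -2.0, 0], [0, 0, 0], -1], [[-0.3, -3.0, 0], [0, 0, 0], -1], [[-0.2, -4.1, 0], [0, 0, 0], -1], [[0, -5.1, 0], [0, 0, 0], -1], [[0.4, -6.0, 0], [0, 0, 0], -1], [[0.8, -7.0, 0], [0, 0, 0], -1], [[1.3, -7.9, 0], [0, 0, 0], -1]]'

```text
t: 11.0
tool_pos: [488.8, -14.2, 164.5]
ee_rot: [[0.925, 0.381, 0.004], [0.381, -0.925, -0.002], [0.003, 0.003, -1.0]]
force: [3.2, -1.8, 7.9]
grip_width: 0.313
finger_force: 41.1
```

```bash
python3 - <<'E'
from h import *
s=ctrl.sense();p=s['tool_pos'];print(p,s['grip_width'],s['force'],s['moment'])
v=p[:2]-[586.98,-31.64];print(np.hypot(*v),np.degrees(np.arctan2(v[1],v[0])))
ims=[snapshot(n)[:,:,::-1] for n in("wrist","top","scene")]
np.savez("w4.npz",ee_rot=s['ee_rot'],tool_pos=s['tool_pos'])
for n,i in zip("wts",ims):cv2.imwrite(f"pics/{n}4.png",i)
c=[cv2.resize(ims[1][140:260,230:350],(400,400),interpolation=cv2.INTER_CUBIC),cv2.resize(ims[2][180:320,220:360],(400,400),interpolation=cv2.INTER_CUBIC)]
cv2.imwrite("pics/c4.png",np.hstack(c))
E
```

```text
[488.80580916 -14.21489401 164.54429208] 0.31341307930419493 [ 3.18297216 -1.8434006   7.91998558] [-0.12158985 -0.63104318 -0.06852744]
99.70860577506821 169.93529056686165
```

View pics/w4.png

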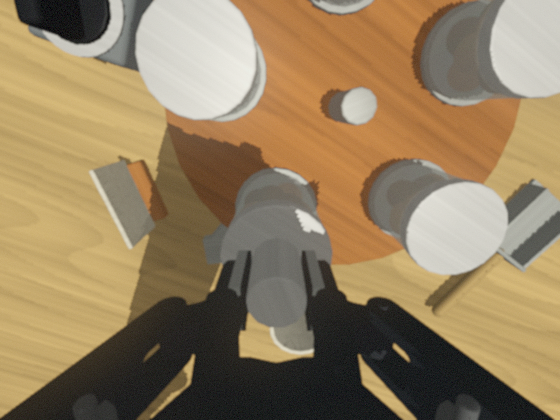

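View pics/c4.png

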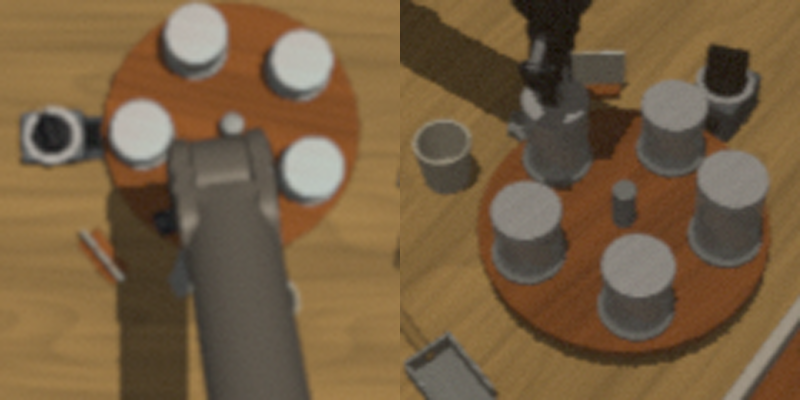

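The brake bar is still in its free position, the jar is about 6° short of the front, and the other objects have not moved. I'll check the front direction using the tongue in the first top picture.

```bash
python3 - <<'E'
from h import *
im=cv2.imread("pics/top0.png");C=cam("top");hsv=cv2.cvtColor(im,cv2.COLOR_BGR2HSV)
m=cv2.inRange(hsv,(0,0,110),(180,70,255));m[:214]=0;m[233:]=0;m[:,:277]=0;m[:,296:]=0
# disc centre: saturated orange outline
n,_,st,ce=cv2.connectedComponentsWithStats(m);print(st,ce)
i=1+np.argmax(st[1:,4]);t=cast(C,[ce[i]],3)[0]
d=cv2.inRange(hsv,(0,140,50),(13,255,255));d[:135]=0;d[222:]=0;d[:,:259]=0;d[:,343:]=0
pts=cv2.convexHull(cv2.findNonZero(d));e=cv2.fitEllipse(pts);print(e)
c=cast(C,[e[0]],36)[0];h=cast(C,[(299.1,176.9)],86)[0];b=cast(C,[(245,180)],101)[0]
a=lambda p,q:np.degrees(np.arctan2(p[1]-q[1],p[0]-q[0]))
print(t,c,h,"front via disc",a(t,c),"via hub",a(t,h),np.hypot(*(t-c)[:2]))
print(a(b,h),a(b,c))
# wrist w4: hub & brake ring
s=np.load("w4.npz");W=cam("wrist",s);h4=cast(W,[(359,106)],86)[0];print(h4)
E
```

```text
[[     0      0    560    420 235088]
 [   280    214     12     15    112]] [[279.49715426 209.49440635]
 [285.47321429 221.24107143]]
((293.7415771484375, 183.83544921875), (73.39371490478516, 94.5577621459961), 42.08232879638672)
[424.52229292  17.52193207   3.        ] [563.65686423 -11.14475501  36.        ] [584.08311338 -29.38493583  86.        ] front via disc 168.35793807356947 via hub 163.61799033701212 142.05705854442664
94.65024393630003 88.54088682009777
[585.90059535 -31.10710492  86.        ]
```

apply_moves --plan '[[[0.2, -0.3, 0], [0, 0, 0], -1], [[0.4, -0.5, 0], [0, 0, 0], -1], [[0.5, -0.7, 0], [0, 0, 0], -1], [[0.6, -0.85, 0], [0, 0, 0], -1], [[0.6, -0.85, 0], [0, 0, 0], -1], [[0.6, -0.85, 0], [0, 0, 0], -1], [[0.6, -0.85, 0], [0, 0, 0], -1], [[0.6, -0.85, 0], [0, 0, 0], -1]]'

```text
t: 12.15
tool_pos: [491.1, -4.3, 164.5]
ee_rot: [[0.925, 0.381, 0.004], [0.381, -0.925, -0.001], [0.003, 0.003, -1.0]]
force: [2.5, 0.3, 7.1]
grip_width: 0.318
finger_force: 41.0
```

```bash
python3 - <<'E'
from h import *
s=ctrl.sense();p=s['tool_pos'];print(p,s['grip_width'],s['finger_force'],s['force'])
v=p[:2]-[586.9,-31.7];print(np.hypot(*v),np.degrees(np.arctan2(v[1],v[0])))
im=snapshot("wrist")[:,:,::-1];np.savez("w5.npz",ee_rot=s['ee_rot'],tool_pos=p)
W=cam("wrist",s);print("pred knob top,hub,tip",proj(W,[[*p[:2],175],[586.9,-31.7,86],[395,24.8,2],[*p[:2],36]]).round(0).tolist())
cv2.imwrite("pics/w5.png",im)
E
```

```text
[491.10862013  -4.29215133 164.52893845] 0.31782170504261825 41.04575514793396 [2.46331531 0.29975231 7.14555357]
99.63522784191508 164.03310453986387
pred knob top,hub,tip [[278.0, 303.0], [373.0, 114.0], [218.0, 264.0], [277.0, 206.0]]
```

View pics/w5.png

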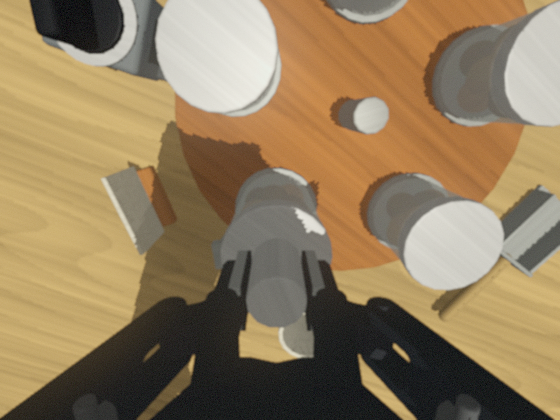

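The hub shows at (371,115), against a predicted (373,114). The tongue is hidden behind the held jar, as expected at the front. I'll make one tiny trim and hand in.

apply_moves --plan '[[[0.03, -0.06, 0], [0, 0, 0], -1], [[0.03, -0.06, 0], [0, 0, 0], -1], [[0.03, -0.06, 0], [0, 0, 0], -1], [[0.03, -0.06, 0], [0, 0, 0], -1]]'

```text
t: 12.7
tool_pos: [491.2, -3.7, 164.5]
ee_rot: [[0.925, 0.381, 0.004], [0.381, -0.925, -0.002], [0.003, 0.003, -1.0]]
force: [2.3, -1.1, 6.7]
grip_width: 0.313
finger_force: 41.0
```

```bash
python3 -c "
from h import *
s=ctrl.sense();print(s['tool_pos'],s['finger_force']);print(ctrl.hand_in())"
```

```text
[491.24518761  -3.74156504 164.51572466] 41.044859290122986
the job is handed in; nothing more can be done
None
```

The brake is released and left in its free position, the knobbed jar is at the front to within about half a degree by my measurements, and the gripper still holds its knob; the job was handed in at 12.7 s.

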